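# Open up the cell fixture and load a strip carrier

### The arm

A 6-joint arm with a two-finger parallel gripper is mounted at the origin on the work surface. World frame = base frame: x ahead of the robot, y to its left, z up, the work surface at z = 0. Lengths are in m, angles in rad, forces in N, time in s.
With the tool pointing down it reaches from about 0.225 to 0.875 m from the base axis. Payload 3.4 kg.
Tool frame: the origin (TCP) lies midway between the tips of the shut fingers; the grasp point (between the pads) lies 19 mm behind it (manip.grasp_offset is the distance from the TCP to the grasp point, in m); x points along the fingers, y is the direction in which the jaws open and shut, and the axes are right-handed (so a half turn about x gives the same grasp; the last joint's range is limited). The gripper opens to 85 mm and grips with 20 to 120 N. Pads are 22 mm wide; open, the fingers measure 114 mm over their backs; the gripper's body (76 mm by 85 mm) begins 54 mm behind the grasp point. The pads swing forward as they close: fully open they stand 13 mm farther back than shut.
Start: joints at [1.047, 0.276, 1.505, -0, 1.361, -0.121], TCP at [0.225, 0.529, 0.231] pointing down, gripper open.
Joint ranges: [-2.89, 2.89], [-0.75, 2.08], [0.22, 2.7], [-1.18, 4.32], [0.11, 2.71], [-2.7, 2.7]. Speed limits (rad/s): [2.57, 2.57, 3.14, 3.14, 3.14, 3.14].

### API

Orientations are given as a unit quaternion [w, x, y, z].
In Python, from rig import manip gives the robot as it stands.
- The arm moves only by the shell command python3 -m creep 'ROWS' [OPENING] [FORCE]. ROWS is a JSON object of lists of equal length, an entry for each row: "delta_pos": the shift along the tool's x, y, z in cm, a list of three; "dr": the turn, a rotation vector about the tool's x, y, z in rad, a list of three. In form: {"delta_pos": [[dx, dy, dz], ...], "dr": [[rx, ry, rz], ...]}. A call has 1 to 10 rows; each row is the pose to reach, as a shift and turn from the pose commanded when the call began, along the tool's axes at that moment; what a row does not reach only later rows make up. A row lasts 1/10 s, in which the tool goes at most 50 mm and 8.59 degrees, less where a joint would pass 70% of its speed; a pose out of reach is approached as far as the arm can. A call with a gripper value outside its range is refused whole. OPENING is the opening, from -1 (shut) to 1 (fully open), set as the call begins (- or left out, the last holds). The fingers move at their own pace and stop on an object; FORCE is the grip in N (left out, the last holds). Time passes only in rows, so rows that repeat a pose let the fingers close. It gives the time, the measured TCP pose, the force and the opening at its end, in the units of the state.
- manip.get_state(): the state, without advancing time (a new reading comes with each control period).
- manip.get_image(name): name is "scene" or "top" or "wrist"; returns a dict with "pixels" (480x640x3 uint8, blue, green, red), "depth" (480x640 float32, m along the optical axis (not along the pixel's ray), 0 where there is no reading), "intrinsics" (3x3 intrinsics, pixels), "k1" (the pictures are not rectified: a ray, as slopes to the right and down, at radius r is drawn at 1 + k1 r^2 times it, then the intrinsics apply), "rvec" (rotation vector, rad) and "tvec" (3), from world to camera coordinates, as OpenCV has them. Camera axes: x right, y down, z forward; pixel columns grow to the right and rows downward; lengths in m; the calibration is good to about 2 mm. A picture is of the moment at which its call begins.
- manip.sign_off(): hands the job in, once; it reports no verdict.
The state is a dict: "clock": time; "qpos": joint angles; "qd": joint speeds; "effort": joint torques, N m; "position": TCP position; "ee_rot": TCP orientation; "contact_force": force on the tool from outside, world axes, zero at the start; "moment": the same for the moment, N m; "width": finger opening in m.
Only numpy, scipy, OpenCV 4.12 (cv2) and the standard library are available. Lean on these libraries where they do the work, as an engineer would, in place of code of your own. Each camera call takes 0.05 s, during which the arm holds its last target. There are 200 camera calls.

### The job

Make room in the loading fixture: pull up the sprung index plunger on its sliding stop, twist the T-handle into the rest notch and let go, so that the plunger stays up by itself; then slide the stop all the way back to its end and leave the plunger parked. Then lift the strip carrier by its rib and set it down gently in the bay that has opened, flat on the floor between the end wall and the stop, and let go. Leave the foam pad, the soldering station and the iron stand where they are.

Things in the scene. Friction and masses are not known exactly. Their poses are not given: they have to be found in the camera images.
- fixture: Fixed steel base plate 280 x 130 x 12 mm (x, y, z); origin under its centre. x is the slide direction: the stop slides to +x. Fixed end wall at the -x end (inner face x = -128, top 42 mm above the table); low end bar at the +x end. Low side rails (12 wide, top at 22 mm) along both sides, inner faces y = +-53. Bay floor = plate top, z = 12 mm.
- bay (a point): Centre of the bay when the stop is fully back, on the bay floor: fixture (-50, 0, 12) mm, axes as the fixture. The bay is then 156 mm long (x) and 106 mm wide (y); before, only 96 mm long.
- stop (a joint): Travel of the sliding aluminium stop along fixture +x, m: 0 locked at the start (1 mm play), 0.060 fully back at the end bar. Slides stiffly (3 N), stays where left. Its upright fence across the bay (12 thick, 102 wide, top 73 mm above the table) may be pushed from the bay side. Behind it a dark square sleeve (44 x 44, top 58 mm above the table) holds the plunger, axis 60 mm behind the fence's bay face.
- fence_top (a point): Middle of the top edge of the fence's bay-side face, 73 mm above the table; moves with the stop; axes as the fixture.
- plunger (a joint): Lift of the plunger, m: 0 down (lock pin in the base), at most 0.024. A spring pulls it down with 7 N when down, 10 N when fully up. Its cross pin lies in a deep slot of the sleeve and cannot turn until lifted over 0.0145 (lift about 0.019). Let go in the rest notch it stays at about 0.0105, the lock pin clear of the base.
- handle (a joint): Turn of the T-handle about the vertical in rad, counter-clockwise from above positive: 0 at the start, bar along fixture x. The shallow rest notch (4 mm deep) is a quarter turn away, either way round; it is wide, so that any turn between about 1.25 and 1.9 rad (either sign) falls into it. Stops at 1.95.
- handle_grip (a point): Centre of the black T-handle bar, 74 long x 16 wide x 24 mm high, on the plunger's vertical axis; 87 mm above the table when down; gap of 17 mm between the bar and the sleeve, with only an 18 mm steel collar in it. x along the bar, z up; moves and turns with it.
- carrier: Loose white plastic carrier with two stacks of dark blue cell strips, 140 x 90 mm (x, y), base 18 mm thick, strips up to 26 mm, and a central upright grip rib 90 long (along x), 20 wide, from 18 to 52 mm high. About 0.35 kg. Origin under its centre, z up. It may lie in the bay either way round, its length along the fixture's x.
- foam_pad: Bystander: cream foam pad with one square blue cell on it, 105 x 105 x 27 mm, no rib. Origin under its centre.
- station: Bystander: black soldering station box, 130 x 110 x 95 mm. Origin under its centre.
- iron_stand: Bystander: black iron stand with a sponge tray, about 110 x 65 x 76 mm. Origin under its tray.
Mind the look-alikes: they are no part of the job. What is shaped like the carrier but orange or red is not meant.

How it is judged:
On the way, in this order (a step that is already met when the one before it is completed fails the run):
1. the plunger is parked in its rest notch (up by 8 to 13 mm, turned by more than 1.1 rad) with the hand off the fixture, the stop not yet moved (value of joint plunger between 0.008 and 0.013 m and (value of joint handle above 1.1 rad or value of joint handle below -1.1 rad) and contact force between the fingers and fixture below 0.3 N and value of joint stop below 0.006 m), for 0.2 s.
2. the stop is slid back to its end (more than 55 of 60 mm), the plunger still parked (value of joint plunger between 0.008 and 0.013 m and (value of joint handle above 1.1 rad or value of joint handle below -1.1 rad) and value of joint stop above 0.055 m), for 0.2 s.
3. the carrier lies flat in the bay and is let go (x of carrier in the frame of bay between -0.014 and 0.014 m and y of carrier in the frame of bay between -0.014 and 0.014 m and z of carrier in the frame of bay between -0.003 and 0.004 m and angle between carrier's own z axis and vertical below 0.06 rad and angle between the x axis of carrier and the x axis of fixture, either way round below 0.2 rad and value of joint stop above 0.055 m and contact force between the fingers and carrier below 0.1 N), for 0.2 s.
At the end, for the whole second after the job is handed in: Plunger parked (lift 8 to 13 mm, handle turned over 1.1 rad either way), stop back at its end (over 55 of 60 mm), carrier at rest on the bay floor: within 14 mm of the bay centre in x and y, 4 mm in height, tilt under 0.06 rad, its length within 0.2 rad of fixture x, either way round (all of step 2 and x of carrier in the frame of bay between -0.014 and 0.014 m and y of carrier in the frame of bay between -0.014 and 0.014 m and z of carrier in the frame of bay between -0.003 and 0.004 m and angle between carrier's own z axis and vertical below 0.06 rad and angle between the x axis of carrier and the x axis of fixture, either way round below 0.2 rad and linear speed of carrier below 0.02 m/s); the robot touches nothing.
It fails at once if the foam pad is moved by more than 20 mm (distance of foam_pad from where it was at the start of the episode above 0.02 m).
It fails at once if the soldering station is moved by more than 20 mm (distance of station from where it was at the start of the episode above 0.02 m).
It fails at once if the iron stand is moved by more than 20 mm (distance of iron_stand from where it was at the start of the episode above 0.02 m).
It fails at once if the carrier is dropped or thrown: it moves faster than 0.5 m/s while out of the fingers (linear speed of carrier above 0.5 m/s and contact force between the fingers and carrier below 0.1 N).
It also fails if it takes over 72 s, if anything falls off the work surface, if the arm or the gripper's body presses on something with over 40 N, if the wrist force passes 120 N, or if a joint passes its speed limit or range.

## Working session

There is one attempt and no reset: what is moved stays moved. The work goes in short steps, Python scripts to look and compute and a shell command to move; the robot and the scene stay as the last step left them, time stands still between calls to the robot, and variables do not carry over. Pictures are saved under pics/ and viewed, about 8 in all and at most 12, crops included, and the job is handed in when it is done.

```bash
ls; mkdir -p pics
cat > h.py <<'E'
import numpy as np, cv2
from rig import manip
from scipy.spatial.transform import Rotation as R
def grab(n,save=None):
    d=manip.get_image(n)
    if save: cv2.imwrite('pics/'+save,d['pixels']); np.savez('pics/'+save[:-4]+'.npz',**d)
    return d
def cloud(d):
    K=np.array(d['intrinsics']);k1=float(d['k1'])
    v,u=np.mgrid[0:480,0:640].astype(float)
    p=np.stack([u,v],-1).reshape(-1,1,2)
    q=cv2.undistortPoints(p,K,np.array([k1,0,0,0,0.])).reshape(480,640,2)
    z=np.array(d['depth'])
    P=np.dstack([q*z[...,None],z])
    Rm=cv2.Rodrigues(np.array(d['rvec'],float))[0]
    W=(P-np.array(d['tvec']).reshape(3))@Rm
    W[z==0]=np.nan
    return W
def tool():
    s=manip.get_state(); q=s['ee_rot']
    return np.array(s['position']),R.from_quat([q[1],q[2],q[3],q[0]])
E
python3 - <<'E'
from h import *
d=grab('top','top0.png');W=cloud(d)
grab('scene','scene0.png')
p,r=tool();print(p,r.as_matrix().round(3),manip.grasp_offset,manip.get_state())
E
```

```text
pics
[0.22514642 0.52859533 0.23052023] [[-0.001  0.392  0.92 ]
 [-0.001  0.92  -0.392]
 [-1.    -0.002 -0.   ]] 0.0187 {'clock': 0.1, 'qpos': array([ 1.04702098e+00,  2.76560044e-01,  1.50598105e+00,  4.44670133e-05,
        1.36070150e+00, -1.21026834e-01]), 'qd': array([-0.00156932, -0.00281544, -0.00424236,  0.00105843,  0.00157725,
        0.00012131]), 'effort': array([ 2.64400631e-03, -4.17701769e+01, -2.46404332e+01, -3.68639539e-04,
        5.76898587e-03, -3.23337602e-06]), 'position': array([0.22514642, 0.52859533, 0.23052023]), 'ee_rot': array([ 0.69261771,  0.14088744,  0.69301653, -0.14198427]), 'contact_force': array([ 0.88776819, -0.1239464 , -0.02386902]), 'moment': array([0.02298427, 0.00408483, 0.01308336]), 'width': 0.08523854552198187}
```

View pics/top0.png

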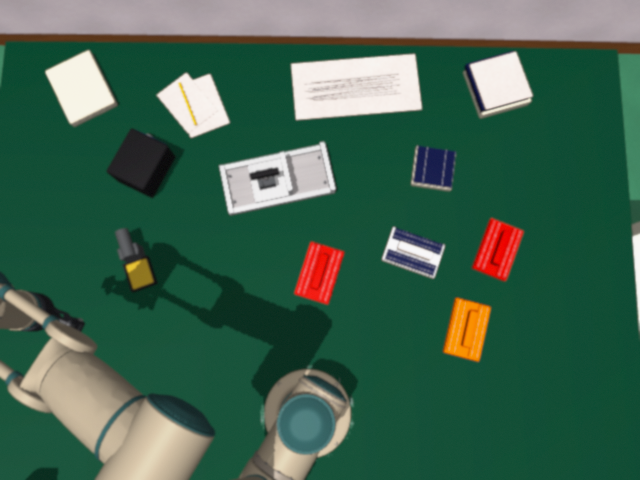

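View pics/scene0.png

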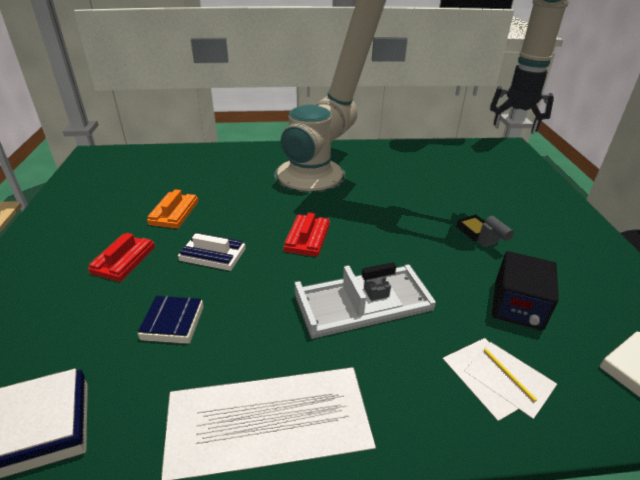

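The top view shows the fixture at about (277,180). The wall at its -x end is at (327,168), and the handle is at (265,178). There are four carrier-shaped objects: white with blue strips at (414,252), red at (320,273) and (498,249), and orange at (467,329). Only the white one with the rib fits the description. The blue square at (434,168) is the foam pad. Next I'll measure these and check an enlarged crop.

Run:
```python
from h import *
d=dict(np.load('pics/top0.npz'));W=cloud(d);im=d['pixels']
def rect(m):
    pts=W[m][:,:2]; c,s,a=cv2.minAreaRect((pts*1000).astype(np.float32)); return np.round(c,1),np.round(s,1),round(a,1),len(pts),np.median(W[m][:,2]).round(4)
v,u=np.mgrid[0:480,0:640]
def box(a,b,c,e): return (u>a)&(u<c)&(v>b)&(v<e)
z=W[...,2]
F=box(210,135,345,220)
print('fix all',rect(F&(z>.006)))
print('wall',rect(F&(z>.034)&(z<.05)&(u>305)))
print('fence',rect(F&(z>.066)&(z<.08)&(u>270)))
print('handle',rect(F&(z>.088)&(z<.11)))
C=box(375,220,452,285)
print('car',rect(C&(z>.008)));print('rib',rect(C&(z>.042)))
print('pad',rect(box(405,140,462,196)&(z>.01)))
print('table z',np.median(z[290:310,180:200]))
cr=np.hstack([cv2.resize(im[130:225,205:345],(560,380),interpolation=2)[:, :440],cv2.resize(im[215:290,370:460],(360,300),interpolation=2)[:300,:360].copy() if 0 else cv2.resize(im[215:290,370:460],(360,380),interpolation=2)])
cv2.imwrite('pics/crop.png',cr)
```

```text
fix all (array([603.7,  86.6]), array([223.2, 350.6]), 0.7, 5448, np.float64(0.0188))
wall (array([624.2, -44.2]), array([131.8,  12.5]), 13.0, 229, np.float64(0.0415))
fence (array([596.3,  74.6]), array([104.8,  39.9]), 13.2, 185, np.float64(0.0728))
handle (array([587.4, 113.7]), array([18.5, 73.9]), 12.3, 210, np.float64(0.0978))
car (array([ 410.4, -266.1]), array([161.6, 161.7]), 6.7, 1937, np.float64(0.0247))
rib (array([ 404.6, -266.4]), array([89.7, 21. ]), 71.2, 294, np.float64(0.0505))
pad (array([ 625.8, -320.4]), array([125.2, 125.2]), 1.6, 1597, np.float64(0.0258))
table z nan
```

View pics/crop.png

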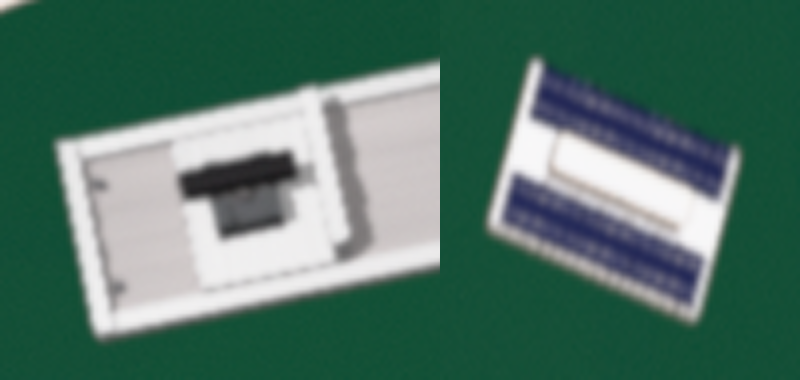

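The crop confirms the white carrier with strips and a rib on the right. On the left is the fixture, with its black T-bar along the slide direction. I take fixture yaw as 103.1°, the handle as (0.587, 0.114) and the bay centre as (0.605, 0.038). Moving above the handle.

```bash
python3 -m creep '{"delta_pos":[[0,-2,4],[0,-4,8.3],[0,-6,12.4],[0,-8,16.5],[0,-10,20.7],[0,-12,24.8],[0,-14,29],[0,-16,33],[0,-18,37.2],[0,-20,41.3]],"dr":[[0.1,0,0],[0.2,0,0],[0.3,0,0],[0.4,0,0],[0.5,0,0],[0.6,0,0],[0.7,0,0],[0.8,0,0],[0.94,0,0],[0.94,0,0]]}' 1
cat > go.py <<'E'
import sys
from h import *
def go(x,y,z,yaw):  # delta in tool axes, cm, target tool-down with tool y at yaw (deg)
    p,r=tool(); c,s=np.cos(np.radians(yaw)),np.sin(np.radians(yaw))
    T=R.from_matrix(np.array([[0,c,s],[0,s,-c],[-1,0,0]]))
    print('dpos cm',(r.inv().apply(np.array([x,y,z])-p)*100).round(2),'dr',(r.inv()*T).as_rotvec().round(4),'pos',p.round(4))
if __name__=='__main__': go(*map(float,sys.argv[1:]))
E
python3 go.py .5874 .1137 .2 13.1
```

```text
clock: 1.1
position: [0.5278, 0.1814, 0.231]
ee_rot: [0.553, 0.44, 0.553, -0.441]
contact_force: [0.5, -0.2, -0.1]
width: 0.0856
dpos cm [3.09 4.3  7.94] dr [-0.0032 -0.0003  0.0005] pos [0.5278 0.1814 0.231 ]
```

```bash
python3 -m creep '{"delta_pos":[[1,1.4,2.6],[2,2.9,5.3],[3,4.3,7.9],[3,4.3,7.9],[3,4.3,7.9]],"dr":[[0,0,0],[0,0,0],[0,0,0],[0,0,0],[0,0,0]]}'
python3 - <<'E'
from h import *
d=grab('wrist','w1.png');W=cloud(d);z=W[...,2]
p,r=tool();print(p)
def rect(m):
    c,s,a=cv2.minAreaRect((W[m][:,:2]*1000).astype(np.float32)); return np.round(c,1),np.round(s,1),round(a,1),m.sum()
near=np.hypot(W[...,0]-.587,W[...,1]-.114)<.06
print('handle',rect(near&(z>.09)&(z<.105)))
f=(z>.068)&(z<.076)&(np.hypot(W[...,0]-.601,W[...,1]-.061)<.08)
print('fence',rect(f) if f.any() else None)
E
```

```text
clock: 1.6
position: [0.5863, 0.1156, 0.2004]
ee_rot: [0.553, 0.44, 0.554, -0.441]
contact_force: [0.1, 0.9, -0.9]
width: 0.0858
[0.58610642 0.11625182 0.20099551]
handle (array([587.3, 115.3]), array([15.9, 73.1]), 13.2, np.int64(2572))
fence (array([599.9,  62.8]), array([72.5, 84.9]), 63.4, np.int64(2149))
```

View pics/w1.png

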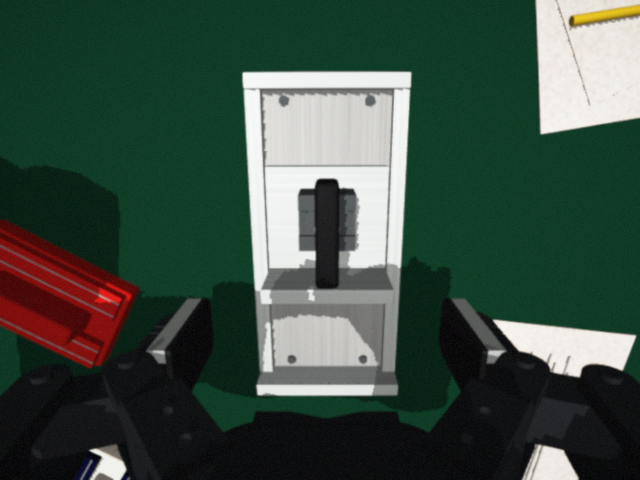

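The wrist view shows the bar upright at (327,233), centred between the jaws and parallel to the pads. Its measured centre is (0.5873, 0.1150).

```bash
python3 go.py .5873 .1148 .070 13.1
```

```text
dpos cm [13.1   0.1   0.18] dr [-0.0009 -0.001   0.0012] pos [0.5861 0.1163 0.201 ]
```

```bash
python3 -m creep '{"delta_pos":[[2.5,0.1,0.1],[6,0.1,0.15],[9,0.1,0.15],[11,0.1,0.15],[12.4,0.1,0.15],[13.1,0.1,0.15],[13.1,0.1,0.15],[13.1,0.1,0.15]],"dr":[[0,0,0],[0,0,0],[0,0,0],[0,0,0],[0,0,0],[0,0,0],[0,0,0],[0,0,0]]}' 0.3 && python3 -m creep '{"delta_pos":[[0,0,0],[0,0,0],[0,0,0],[0,0,0],[0,0,0],[0,0,0],[0,0,0],[0,0,0]],"dr":[[0,0,0],[0,0,0],[0,0,0],[0,0,0],[0,0,0],[0,0,0],[0,0,0],[0,0,0]]}' -1 80; python3 go.py .5873 .1148 .070 13.1
```

```text
clock: 2.45
position: [0.5884, 0.1153, 0.0713]
ee_rot: [0.554, 0.44, 0.553, -0.439]
contact_force: [-0.7, 0.5, -0.1]
width: 0.0557
clock: 3.25
position: [0.5873, 0.1144, 0.0713]
ee_rot: [0.553, 0.44, 0.554, -0.44]
contact_force: [-2.8, -0.7, 5.1]
width: 0.015
dpos cm [ 0.13  0.01 -0.03] dr [-0.0007 -0.0001  0.001 ] pos [0.5873 0.1144 0.0713]
```

```bash
python3 -m creep '{"delta_pos":[[-0.3,0,0],[-0.6,0,0],[-0.9,0,0],[-1.2,0,0],[-1.5,0,0],[-1.8,0,0],[-2.0,0,0],[-2.0,0,0],[-2.0,0,0]],"dr":[[0,0,0],[0,0,0],[0,0,0],[0,0,0],[0,0,0],[0,0,0],[0,0,0],[0,0,0],[0,0,0]]}'
```

```text
clock: 4.15
position: [0.5872, 0.1145, 0.09]
ee_rot: [0.553, 0.439, 0.554, -0.44]
contact_force: [-2.9, -1.8, -10.8]
width: 0.0145
```

```bash
python3 -m creep '{"delta_pos":[[-0.05,0,0],[-0.05,0,0],[-0.05,0,0],[-0.05,0,0],[-0.05,0,0],[-0.05,0,0],[-0.05,0,0],[-0.05,0,0],[-0.05,0,0],[-0.05,0,0]],"dr":[[0.1,0,0],[0.2,0,0],[0.3,0,0],[0.4,0,0],[0.5,0,0],[0.6,0,0],[0.7,0,0],[0.8,0,0],[0.8,0,0],[0.8,0,0]]}'; python3 -c "
from rig import manip
s=manip.get_state();print(s['moment'],s['contact_force'])"
```

```text
clock: 5.15
position: [0.5873, 0.1144, 0.0905]
ee_rot: [-0.339, -0.62, -0.339, 0.621]
contact_force: [-2.3, -1.9, -10.8]
width: 0.0146
[-0.3834924   0.44704594 -0.02581374] [ -2.27256829  -1.92560642 -10.7970536 ]
```

Low twisting moment, so the pin is clear and turning freely.

```bash
python3 -m creep '{"delta_pos":[[0,0,0],[0,0,0],[0,0,0],[0,0,0],[0,0,0],[0,0,0],[0,0,0],[0,0,0],[0,0,0]],"dr":[[0.1,0,0],[0.2,0,0],[0.3,0,0],[0.4,0,0],[0.5,0,0],[0.6,0,0],[0.7,0,0],[0.77,0,0],[0.77,0,0]]}' && python3 -m creep '{"delta_pos":[[0.2,0,0],[0.4,0,0],[0.6,0,0],[0.8,0,0],[0.9,0,0],[0.95,0,0],[0.95,0,0]],"dr":[[0,0,0],[0,0,0],[0,0,0],[0,0,0],[0,0,0],[0,0,0],[0,0,0]]}'; python3 -c "
from rig import manip
s=manip.get_state();print(s['moment'],s['contact_force'])"
```

```text
clock: 6.05
position: [0.5873, 0.1143, 0.0905]
ee_rot: [-0.081, -0.702, -0.081, 0.703]
contact_force: [-3.8, -2.5, -10.6]
width: 0.0146
clock: 6.75
position: [0.5875, 0.1144, 0.0818]
ee_rot: [-0.081, -0.702, -0.081, 0.703]
contact_force: [-5.8, -3.2, -5.9]
width: 0.0147
[-0.70111951  1.00044517  0.03684007] [-5.79674794 -3.20294172 -5.88128076]
```

```bash
python3 -m creep '{"delta_pos":[[0,0,0],[0,0,0],[0,0,0],[0,0,0],[0,0,0]],"dr":[[0,0,0],[0,0,0],[0,0,0],[0,0,0],[0,0,0]]}' 0.1 && python3 -m creep '{"delta_pos":[[-2,0,0],[-5,0,0],[-9,0,0],[-12,0,0],[-12,0,0],[-12,0,0]],"dr":[[0,0,0],[0,0,0],[0,0,0],[0,0,0],[0,0,0],[0,0,0]]}'
python3 - <<'E'
from h import *
d=grab('wrist','w2.png');W=cloud(d);z=W[...,2]
near=np.hypot(W[...,0]-.587,W[...,1]-.1145)<.05
m=near&(z>.09)&(z<.12)
c,s,a=cv2.minAreaRect((W[m][:,:2]*1000).astype(np.float32));print(c,s,a,np.median(z[m]))
d=np.load('pics/w1.npz');W=cloud(d);z=W[...,2];m=(np.hypot(W[...,0]-.587,W[...,1]-.1145)<.05)&(z>.09)&(z<.12);print(np.median(z[m]))
E
```

```text
clock: 7.25
position: [0.5889, 0.1149, 0.082]
ee_rot: [0.081, 0.703, 0.081, -0.702]
contact_force: [0.5, 0.5, 0.2]
width: 0.0467
clock: 7.85
position: [0.5884, 0.1148, 0.202]
ee_rot: [0.081, 0.703, 0.081, -0.702]
contact_force: [0.5, 0.2, -0.9]
width: 0.0465
(587.974853515625, 115.17333984375) (73.58878326416016, 16.001972198486328) 13.201827049255371 0.10911840175400768
0.098807396083127
```

View pics/w2.png

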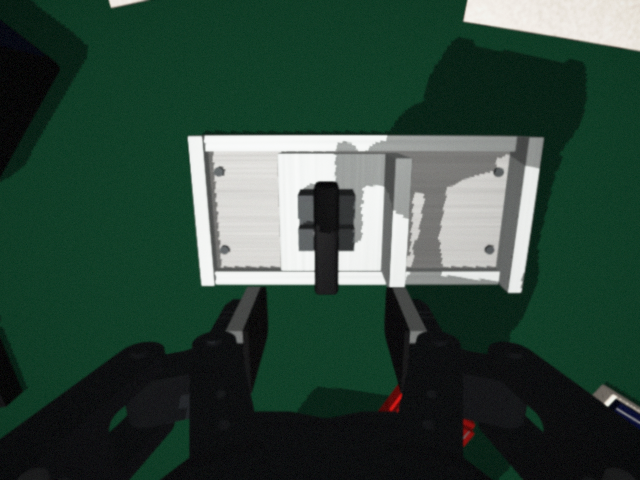

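The wrist view shows the bar at (327,237), a quarter turn round and with its top up 10.3 mm, so the plunger is parked. The fence is at (397,220) and hasn't moved. Next I'll shut the fingers, go into the bay and push the fence.

```bash
python3 go.py .6090 .0231 .048 -76.9
```

```text
dpos cm [15.27  9.41 -0.02] dr [0.0002 0.0007 0.0003] pos [0.5876 0.1147 0.2007]
```

```bash
python3 -m creep '{"delta_pos":[[0,3,0],[0,7,0],[0,9.4,0],[3,9.4,0],[7,9.4,0],[11,9.4,0],[14,9.4,0],[15.3,9.4,0],[15.3,9.4,0]],"dr":[[0,0,0],[0,0,0],[0,0,0],[0,0,0],[0,0,0],[0,0,0],[0,0,0],[0,0,0],[0,0,0]]}' -1 40 && python3 -m creep '{"delta_pos":[[0,-0.5,0],[0,-1,0],[0,-1.5,0],[0,-2,0],[0,-2.5,0],[0,-3,0],[0,-3.5,0],[0,-4,0],[0,-4.5,0],[0,-5,0]],"dr":[[0,0,0],[0,0,0],[0,0,0],[0,0,0],[0,0,0],[0,0,0],[0,0,0],[0,0,0],[0,0,0],[0,0,0]]}'
```

```text
clock: 8.8
position: [0.6071, 0.0233, 0.0453]
ee_rot: [-0.08, -0.7, -0.081, 0.705]
contact_force: [-0.3, -0.4, 0.3]
width: -0.0004
clock: 9.8
position: [0.5984, 0.0722, 0.0484]
ee_rot: [0.081, 0.703, 0.081, -0.702]
contact_force: [1.1, -3.7, 3.0]
width: 0.0001
```

```bash
python3 -m creep '{"delta_pos":[[0,-0.5,0],[0,-1,0],[0,-1.5,0],[0,-2,0],[0,-2.4,0],[0,-2.6,0],[0,-2.6,0]],"dr":[[0,0,0],[0,0,0],[0,0,0],[0,0,0],[0,0,0],[0,0,0],[0,0,0]]}' && python3 -m creep '{"delta_pos":[[0,-0.1,0],[0,-0.2,0],[0,-0.3,0],[0,-0.4,0],[0,-0.5,0],[0,-0.5,0]],"dr":[[0,0,0],[0,0,0],[0,0,0],[0,0,0],[0,0,0],[0,0,0]]}'
```

```text
clock: 10.5
position: [0.591, 0.0978, 0.0479]
ee_rot: [-0.08, -0.702, -0.081, 0.703]
contact_force: [0.1, -0.8, 0.2]
width: -0.0004
clock: 11.1
position: [0.5902, 0.101, 0.0479]
ee_rot: [-0.082, -0.702, -0.08, 0.703]
contact_force: [0.2, -5.8, -0.9]
width: -0.0002
```

```bash
python3 -m creep '{"delta_pos":[[0,-0.1,0],[0,-0.2,0],[0,-0.3,0],[0,-0.3,0]],"dr":[[0,0,0],[0,0,0],[0,0,0],[0,0,0]]}'; python3 -m creep '{"delta_pos":[[0,1,0],[0,3,0],[-4,3,0],[-9,3,0],[-14,3,0],[-17,3,0],[-17,3,0],[-17,3,0]],"dr":[[0,0,0],[0,0,0],[0,0,0],[0,0,0],[0,0,0],[0,0,0],[0,0,0],[0,0,0]]}'
python3 - <<'E'
from h import *
d=grab('wrist','w3.png');W=cloud(d);z=W[...,2]
ex=np.array([-.227,.974]);ey=np.array([-.974,-.227]);O=np.array([.594,.0874])
X=(W[...,:2]-O)@ex;Y=(W[...,:2]-O)@ey
def st(n,m):
    if m.sum(): print(n,m.sum(),'x',np.percentile(X[m],[1,50,99]).round(4),'y',np.percentile(Y[m],[1,50,99]).round(4),'z',np.median(z[m]).round(4))
b=(abs(Y)<.07)&(abs(X)<.16)
st('fence',b&(z>.068)&(z<.077));st('wall',b&(z>.038)&(z<.045)&(X<-.1));st('handle',b&(z>.09)&(z<.12));st('rail+',b&(z>.019)&(z<.025)&(Y>.04)&(abs(X)<.12));st('rail-',b&(z>.019)&(z<.025)&(Y<-.04)&(abs(X)<.12))
print(tool()[0])
E
```

```text
clock: 11.5
position: [0.5903, 0.1011, 0.048]
ee_rot: [-0.084, -0.702, -0.079, 0.703]
contact_force: [0.9, -13.2, -1.4]
width: -0.0001
clock: 12.3
position: [0.5971, 0.0764, 0.2189]
ee_rot: [0.08, 0.703, 0.081, -0.702]
contact_force: [-0.3, -0.4, -1.3]
width: -0.0001
fence 2146 x [0.0285 0.0343 0.0811] y [-0.0505 -0.0037  0.0492] z 0.0731
wall 2248 x [-0.1395 -0.1329 -0.1274] y [-0.0635 -0.0041  0.0634] z 0.0418
handle 3247 x [0.0797 0.0845 0.0952] y [-0.0373 -0.0036  0.0348] z 0.1089
rail+ 3059 x [-0.1178 -0.0079  0.1008] y [0.0416 0.0578 0.0647] z 0.0221
rail- 4570 x [-0.1172  0.0167  0.1182] y [-0.0655 -0.0587 -0.0413] z 0.0222
[0.59629843 0.07624884 0.21746401]
```

View pics/w3.png

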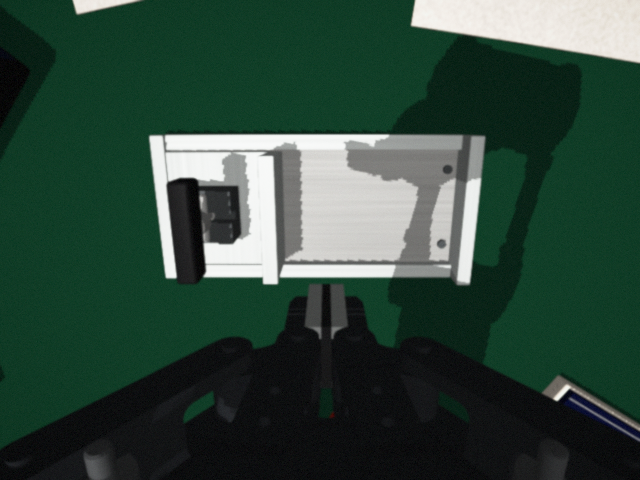

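The wrist view shows the fence at (270,215), now at fixture x ≈ +28 mm, so the stop is fully back at 60 mm. The handle at (185,230) is still turned and up, with its top at 0.109 m. Now the carrier.

```bash
python3 go.py .4046 -.2664 .21 -18.8
```

```text
dpos cm [ 0.74 29.02 26.44] dr [-1.0137e+00  4.0000e-04  2.1000e-03] pos [0.5963 0.0762 0.2175]
```

```bash
python3 -m creep '{"delta_pos":[[0.1,2.9,2.6],[0.2,5.8,5.3],[0.3,8.7,7.9],[0.4,11.6,10.6],[0.5,14.5,13.2],[0.6,17.4,15.9],[0.7,20.3,18.5],[0.7,23.2,21.2],[0.7,26.1,23.8],[0.7,29,26.4]],"dr":[[-0.1,0,0],[-0.2,0,0],[-0.3,0,0],[-0.4,0,0],[-0.5,0,0],[-0.6,0,0],[-0.7,0,0],[-0.8,0,0],[-0.9,0,0],[-1.014,0,0]]}' 1
python3 -m creep '{"delta_pos":[[0,0,0],[0,0,0],[0,0,0]],"dr":[[0,0,0],[0,0,0],[0,0,0]]}'
python3 - <<'E'
from h import *
d=grab('wrist','w4.png');W=cloud(d);z=W[...,2]
near=np.hypot(W[...,0]-.405,W[...,1]+.266)<.1
for n,m in(('rib',near&(z>.045)&(z<.058)),('all',near&(z>.012)&(z<.058))):
    c,s,a=cv2.minAreaRect((W[m][:,:2]*1000).astype(np.float32));print(n,np.round(c,1),np.round(s,1),round(a,1),m.sum(),np.median(z[m]).round(4))
p,r=tool();print(p,r.as_matrix()[:,1].round(3))
E
python3 go.py .4046 -.2664 .035 -18.8
```

```text
clock: 13.35
position: [0.404, -0.2667, 0.2092]
ee_rot: [0.411, 0.574, 0.414, -0.574]
contact_force: [-0.2, 0.1, -0.5]
width: 0.0856
clock: 13.65
position: [0.4057, -0.2653, 0.2101]
ee_rot: [0.411, 0.575, 0.413, -0.575]
contact_force: [-0.2, -0.6, 0.5]
width: 0.0854
rib [ 405.1 -265.4] [88.9 19.5] 70.6 2654 0.0519
all [ 404.8 -265.9] [140.   90.5] 70.9 15645 0.0261
[ 0.40589262 -0.26521795  0.210423  ] [ 0.947 -0.322 -0.002]
dpos cm [17.54 -0.06  0.18] dr [ 0.0008 -0.0016  0.0016] pos [ 0.4059 -0.2652  0.2104]
```

View pics/w4.png

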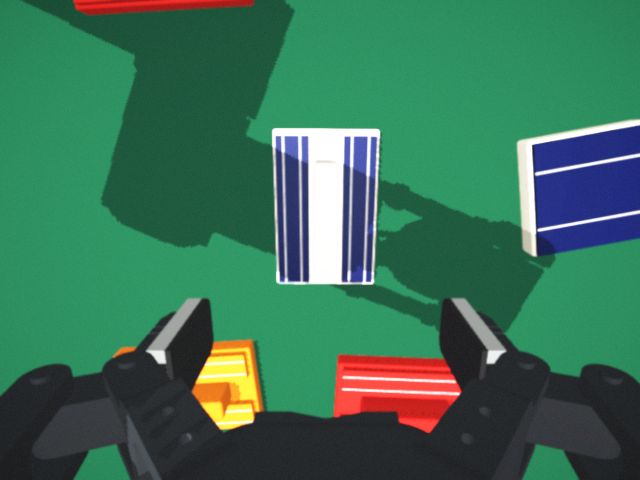

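The wrist view shows the white carrier at (326,206), with its rib between and parallel to the jaws. Its centre is (0.405, -0.266).

```bash
python3 -m creep '{"delta_pos":[[3,0,0],[7,0,0.1],[11,0,0.1],[14,0,0.1],[16,0,0.1],[17.3,0,0.1],[17.9,0,0.1],[17.9,0,0.1],[17.9,0,0.1]],"dr":[[0,0,0],[0,0,0],[0,0,0],[0,0,0],[0,0,0],[0,0,0],[0,0,0],[0,0,0],[0,0,0]]}' 0.2 && python3 -m creep '{"delta_pos":[[0,0,0],[0,0,0],[0,0,0],[0,0,0],[0,0,0],[0,0,0]],"dr":[[0,0,0],[0,0,0],[0,0,0],[0,0,0],[0,0,0],[0,0,0]]}' -1 60 && python3 -m creep '{"delta_pos":[[-1,0,0],[-3,0,0],[-6,0,0],[-9,0,0],[-12,0,0],[-14,0,0],[-14,0,0],[-14,0,0]],"dr":[[0,0,0],[0,0,0],[0,0,0],[0,0,0],[0,0,0],[0,0,0],[0,0,0],[0,0,0]]}'
python3 go.py .6054 .0387 .17 13.1
```

```text
clock: 14.6
position: [0.4062, -0.2674, 0.0328]
ee_rot: [0.412, 0.575, 0.412, -0.575]
contact_force: [-0.2, -0.4, 0.7]
width: 0.0514
clock: 15.2
position: [0.4053, -0.2676, 0.0332]
ee_rot: [0.412, 0.575, 0.411, -0.575]
contact_force: [-1.1, 0.7, 6.0]
width: 0.0182
clock: 16.0
position: [0.4049, -0.2672, 0.1719]
ee_rot: [-0.411, -0.575, -0.412, 0.575]
contact_force: [0.1, -0.5, -5.3]
width: 0.0188
dpos cm [  0.2    9.12 -35.41] dr [-5.568e-01 -5.000e-04  4.000e-04] pos [ 0.4049 -0.2672  0.1719]
```

```bash
python3 -m creep '{"delta_pos":[[0,0.4,-1.5],[0,1.2,-4.5],[0,2.1,-8],[0,3,-12],[0,4,-16],[0,5,-20],[0,6.2,-24],[0,7.2,-28],[0,8.2,-32],[0,8.8,-34]],"dr":[[-0.05,0,0],[-0.1,0,0],[-0.16,0,0],[-0.22,0,0],[-0.28,0,0],[-0.35,0,0],[-0.42,0,0],[-0.49,0,0],[-0.54,0,0],[-0.557,0,0]]}'
python3 -m creep '{"delta_pos":[[0,0.2,-1],[0,0.2,-1],[0,0.2,-1],[0,0.2,-1]],"dr":[[0,0,0],[0,0,0],[0,0,0],[0,0,0]]}'
python3 - <<'E'
from h import *
d=grab('top','top5.png');W=cloud(d);z=W[...,2]
ex=np.array([-.227,.974]);ey=np.array([-.974,-.227])
B=np.array([.6054,.0387]);p,r=tool();print(p)
im=d['pixels'];cv2.imwrite('pics/c5.png',cv2.resize(im[100:280,180:420],(800,600)))
E
python3 go.py .6057 .0372 .10 13.1
```

```text
clock: 17.0
position: [0.5985, 0.0293, 0.1695]
ee_rot: [0.553, 0.439, 0.556, -0.439]
contact_force: [-0.4, -1.0, -4.2]
width: 0.0187
clock: 17.4
position: [0.597, 0.0349, 0.1719]
ee_rot: [0.553, 0.44, 0.554, -0.44]
contact_force: [-0.0, -0.3, -4.0]
width: 0.0188
[0.59722359 0.03488585 0.17219951]
dpos cm [ 7.22  0.88 -0.04] dr [-0.0012  0.0003  0.0007] pos [0.5972 0.0349 0.1722]
```

View pics/c5.png

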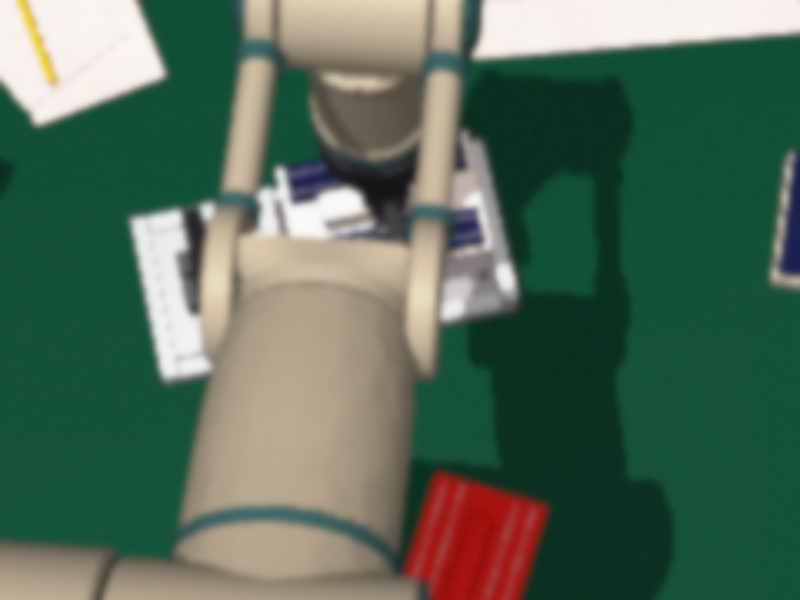

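The view shows the carrier held level over the bay at about (385,205), its length along the fixture. I'll correct 9 mm across and lower it.

```bash
python3 -m creep '{"delta_pos":[[0,0.4,0],[0,0.9,0],[1,0.9,0],[3,0.9,0],[6,0.9,0],[8.5,0.9,0],[10.5,0.9,0],[11,0.9,0],[11,0.9,0],[11,0.9,0]],"dr":[[0,0,0],[0,0,0],[0,0,0],[0,0,0],[0,0,0],[0,0,0],[0,0,0],[0,0,0],[0,0,0],[0,0,0]]}'; python3 go.py .6057 .0372 .0455 13.1
```

```text
clock: 18.45
position: [0.6077, 0.0381, 0.0631]
ee_rot: [0.554, 0.44, 0.553, -0.439]
contact_force: [0.7, -0.1, -4.3]
width: 0.0185
dpos cm [ 1.76 -0.22  0.04] dr [ 0.0004  0.0005 -0.0019] pos [0.6077 0.0381 0.0631]
```

```bash
python3 -m creep '{"delta_pos":[[0.3,-0.1,0],[0.6,-0.2,0],[0.9,-0.2,0],[1.2,-0.2,0],[1.4,-0.2,0],[1.6,-0.2,0],[1.7,-0.2,0],[1.7,-0.2,0]],"dr":[[0,0,0],[0,0,0],[0,0,0],[0,0,0],[0,0,0],[0,0,0],[0,0,0],[0,0,0]]}'; python3 go.py .6057 .0372 .0455 13.1
```

```text
clock: 19.25
position: [0.6048, 0.0378, 0.0453]
ee_rot: [0.554, 0.44, 0.554, -0.44]
contact_force: [-0.8, 0.8, -4.6]
width: 0.019
dpos cm [-0.02  0.07  0.08] dr [ 0.0004 -0.0001 -0.0001] pos [0.6048 0.0378 0.0453]
```

Still carrying the full weight (-4.6 N), so I'll ease it down until it touches.

```bash
python3 -m creep '{"delta_pos":[[0.05,0,0],[0.1,0,0],[0.15,0,0],[0.2,0,0],[0.2,0,0]],"dr":[[0,0,0],[0,0,0],[0,0,0],[0,0,0],[0,0,0]]}'
```

```text
clock: 19.75
position: [0.6049, 0.0377, 0.0452]
ee_rot: [0.554, 0.44, 0.554, -0.439]
contact_force: [-2.8, -0.4, 7.7]
width: 0.0188
```

Touched down: +7.7 N and no further descent. Now release and back off.

```bash
python3 -m creep '{"delta_pos":[[-0.1,0,0],[-0.1,0,0],[-0.1,0,0],[-0.1,0,0],[-0.1,0,0]],"dr":[[0,0,0],[0,0,0],[0,0,0],[0,0,0],[0,0,0]]}' 0.1 && python3 -m creep '{"delta_pos":[[-1,0,0],[-3,0,0],[-7,0,0],[-12,0,0],[-17,0,0],[-20,0,0],[-20,0,0],[-20,0,0],[-20,0,0]],"dr":[[0,0,0],[0,0,0],[0,0,0],[0,0,0],[0,0,0],[0,0,0],[0,0,0],[0,0,0],[0,0,0]]}'
python3 - <<'E'
from h import *
d=grab('wrist','w6.png');W=cloud(d);z=W[...,2]
ex=np.array([-.227,.974]);ey=np.array([-.974,-.227]);O=np.array([.594,.0874])
X=(W[...,:2]-O)@ex;Y=(W[...,:2]-O)@ey
def st(n,m):
    if m.sum(): 
        c,s,a=cv2.minAreaRect((np.c_[X[m],Y[m]]*1000).astype(np.float32));print(n,m.sum(),np.round(c,1),np.round(s,1),round(a,1),'z',np.median(z[m]).round(4))
b=(abs(Y)<.07)&(abs(X)<.16)
st('rib',b&(z>.060)&(z<.069)&(abs(Y)<.03)&(X<.015));st('strips',b&(z>.034)&(z<.042)&(abs(Y)<.048)&(X<.022)&(X>-.125));st('fence',b&(z>.070)&(z<.077));st('handle',b&(z>.09)&(z<.12))
for q in(-1,1):
  for t in(-1,1):
    m=(z>.03)&(z<.045)&(abs(Y-q*.033)<.008)&(abs(X+.05-t*.05)<.01); print(q,t,np.nanmedian(z[m]).round(4))
E
```

```text
clock: 20.25
position: [0.6048, 0.0377, 0.0441]
ee_rot: [0.554, 0.44, 0.554, -0.44]
contact_force: [0.6, -0.1, 0.3]
width: 0.047
clock: 21.15
position: [0.6038, 0.0378, 0.243]
ee_rot: [0.553, 0.439, 0.555, -0.44]
contact_force: [-0.6, -0.6, 0.1]
width: 0.0469
rib 2385 [-49.9  -0.2] [19.9 89.2] 89.6 z 0.0639
strips 8621 [-50.   -0.3] [ 85.6 130.4] 89.9 z 0.0382
fence 2220 [55.7 -0.3] [101.6  54.7] 90.0 z 0.073
handle 3567 [87.8 -0.5] [16.6 73.9] 0.1 z 0.1091
-1 -1 0.0381
-1 1 0.0382
1 -1 0.0381
1 1 0.0382
```

View pics/w6.png

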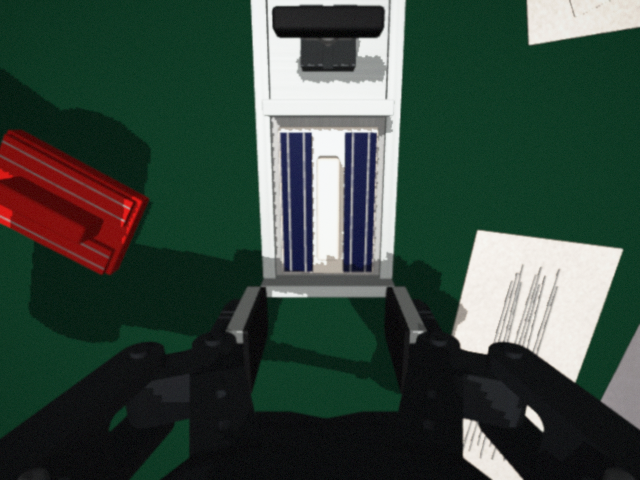

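The carrier at (328,200) lies flat in the bay. It is at fixture (-50, 0), with strip tops at 38 mm (12 + 26) at all four corners. The fence is back and the handle parked.

```bash
python3 -c "
from rig import manip
print(manip.sign_off())"
```

```text
the job is handed in; nothing more can be done
None
```

The job is done and handed in at about 21 s of the 72 s allowed. I lifted the plunger, turned it a quarter turn into its rest notch and let go. Then I pushed the stop back with shut fingers until it met the end bar, and set the carrier down in the bay and released it.

- **Plunger:** in the last wrist view the handle top is up about 10.3 mm and the bar is turned about 90°, so it is still parked.
- **Stop:** the last handle position, 59.8 mm on from its start, puts the stop fully back at 60 mm. The fence view after the push agreed.
- **Carrier:** it is within about 0.5 mm of the bay centre in x and y, and within about 0.5° of the fixture's direction. All four strip corners are at 38 mm, so it lies flat on the floor.
- **Robot:** the arm is clear of everything, at 0.24 m height with only noise-level force readings.

No check failed or disagreed. I never went near the foam pad, soldering station or iron stand, but I did not re-measure them at the end.

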